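Put the inlay punches back in their rests

ROBOT

A 7-joint arm with a two-finger parallel gripper is mounted at the origin on the work surface. World frame = base frame: x ahead of the robot, y to its left, z up, the work surface at z = 0. Lengths are in m, angles in degrees, forces in N, time in s.
With the tool pointing down it reaches from about 0.425 to 0.875 m from the base axis. Payload 4.7 kg.
Tool frame: the origin (TCP) lies at the centre of the arm's flange, where the gripper is bolted on; the fingertips stand 173 mm ahead of it and the grasp point (between the pads) lies 155 mm ahead of it; z points along the fingers, y is the line along which they close (so a half turn about z gives the same grasp; the last joint's range is limited). The gripper opens to 85 mm and grips with 20 to 120 N. Pads are 22 mm wide; open, the fingers measure 114 mm over their backs; the gripper's body (76 mm by 85 mm) begins 54 mm behind the grasp point. The pads swing forward as they close: fully open they stand 13 mm farther back than shut.
Start: joints at [-64.624, 18.392, -4.016, 83.108, 1.295, 78.541, -3.26], TCP at [0.27, 0.591, 0.405] pointing down, gripper open.
Joint ranges: [-163.93, 163.93], [-17.29, 119.83], [-79.2, 71.16], [3.27, 140.29], [-89.18, 269.18], [5.43, 117.66], [-154.24, 154.24]. Speed limits (degrees/s): [147.25, 147.25, 180, 180, 180, 180, 180].

INTERFACE

Orientations are given as [roll, pitch, yaw] about the fixed x, y, z axes, in that order (R = Rz(yaw) Ry(pitch) Rx(roll)).
In Python, from bench import robot gives the robot as it stands. The module is installed in compiled form; this text tells all that it offers.
- The arm moves only by the tool carry_out, never from a script. Its argument "increments" is a list of rows, each a list of 2 entries, a list of its own where there are three numbers: the shift along the tool's x, y, z in cm, then the turn, a rotation vector about the tool's x, y, z in degrees. In form: [[[x, y, z], [rx, ry, rz]], ...]. A call has exactly 5 rows; each row is the pose to reach, as a shift and turn from the pose commanded when the call began, along the tool's axes at that moment; what a row does not reach only later rows make up. A row lasts 1/8 s, in which the tool goes at most 62.5 mm and 10.7 degrees, less where a joint would pass 70% of its speed; a pose out of reach is approached as far as the arm can. A call with a gripper value outside its range is refused whole. "gripper" is the opening, from 0 (shut) to 1 (fully open), set as the call begins (left out, the last holds). The fingers move at their own pace and stop on an object; "newtons" is the grip in N (left out, the last holds). Time passes only in rows, so rows that repeat a pose let the fingers close, or fill a call up. It gives the time, the measured TCP pose, the force, the opening and the grip force at its end, in the units of the state.
- robot.state(): the state, without advancing time (a new reading comes with each control period).
- robot.capture(name): name is "side" or "top"; returns (picture, depth): 400x640x3 uint8, red, green, blue; 400x640 float32, m along the optical axis (not along the pixel's ray), 0 where there is no reading.
- robot.get_calibration(name): a dict with "fx", "fy", "cx", "cy" (pixels), "R" (3x3) and "t" (3): a world point X has camera coordinates R X + t. Camera axes: x right, y down, z forward; pixel columns grow to the right and rows downward; lengths in m; the calibration is good to about 2 mm. A picture is of the moment at which its call begins. get_calibration takes no time and is no camera call.
- robot.finish_job(): hands the job in; it is judged then, once.
The state is a dict: "clock": time; "qpos": joint angles; "qvel": joint speeds; "joint_efforts": joint torques, N m; "position": TCP position; "tool_rot": TCP orientation; "force": force on the tool from outside, world axes, zero at the start; "moment": the same for the moment, N m; "finger_gap": opening from 0.0 (shut) to 1.0 (fully open); "finger_force": force on a finger pad.
Only numpy, scipy, OpenCV 4.12 (cv2) and the standard library are available. Lean on these libraries where they do the work, as an engineer would, in place of code of your own. Each camera call takes 0.05 s, during which the arm holds its last target. There are 200 camera calls.

TASK

Put the four plain steel punches away: pick them out one after another and lay each flat in the wooden rest made for its length, down on the floor of the rest between the two end stops (either way round). Leave the two wooden-handled gravers where they lie.

Things in the scene. Friction and masses are not known exactly. Their poses are not given: they have to be found in the camera images.
- punch_60: loose dark steel punch, a plain octagonal bar without handle, 60 mm long, 20 mm across flats (20 mm high as it lies), lying flat on the bench; one end tapers to a blunt 10 mm tip over the last 14 mm. Origin at its middle, on its axis (10 mm above what it lies on); x along its length to the tip. About 156 g.
- punch_90: loose dark steel punch, a plain octagonal bar without handle, 90 mm long, 20 mm across flats (20 mm high as it lies), lying flat on the bench; one end tapers to a blunt 10 mm tip over the last 14 mm. Origin at its middle, on its axis (10 mm above what it lies on); x along its length to the tip. About 234 g.
- punch_120: loose dark steel punch, a plain octagonal bar without handle, 120 mm long, 20 mm across flats (20 mm high as it lies), lying flat on the bench; one end tapers to a blunt 10 mm tip over the last 14 mm. Origin at its middle, on its axis (10 mm above what it lies on); x along its length to the tip. About 312 g.
- punch_150: loose dark steel punch, a plain octagonal bar without handle, 150 mm long, 20 mm across flats (20 mm high as it lies), lying flat on the bench; one end tapers to a blunt 10 mm tip over the last 14 mm. Origin at its middle, on its axis (10 mm above what it lies on); x along its length to the tip. About 390 g.
- rest_60: fixed dark wooden rest for the 60 mm punch: a shallow trough 80 mm long and 36 mm wide inside (96 by 48 mm outside), floor 8 mm above the bench, a square stop across each end 28 mm high above the bench, and a low lip along each side whose top is only 12 mm above the bench. Origin at the centre of its underside, on the bench; x along its length, z up.
- rest_90: fixed dark wooden rest for the 90 mm punch: a shallow trough 110 mm long and 36 mm wide inside (126 by 48 mm outside), floor 8 mm above the bench, a square stop across each end 28 mm high above the bench, and a low lip along each side whose top is only 12 mm above the bench. Origin at the centre of its underside, on the bench; x along its length, z up.
- rest_120: fixed dark wooden rest for the 120 mm punch: a shallow trough 140 mm long and 36 mm wide inside (156 by 48 mm outside), floor 8 mm above the bench, a square stop across each end 28 mm high above the bench, and a low lip along each side whose top is only 12 mm above the bench. Origin at the centre of its underside, on the bench; x along its length, z up.
- rest_150: fixed dark wooden rest for the 150 mm punch: a shallow trough 170 mm long and 36 mm wide inside (186 by 48 mm outside), floor 8 mm above the bench, a square stop across each end 28 mm high above the bench, and a low lip along each side whose top is only 12 mm above the bench. Origin at the centre of its underside, on the bench; x along its length, z up.
- graver_a: loose graver that stays where it lies: octagonal light wooden handle 70 mm long and 20 mm thick with a thin (9 mm) bright steel shank 45 mm long, 115 mm overall. Origin at the middle of its length, on its axis, 10 mm above the bench; x along its length to the shank's end.
- graver_b: loose graver that stays where it lies: octagonal light wooden handle 85 mm long and 20 mm thick with a thin (9 mm) bright steel shank 55 mm long, 140 mm overall. Origin at the middle of its length, on its axis, 10 mm above the bench; x along its length to the shank's end.
There are look-alikes about, which are no part of the job. Leave any purple or yellow look-alike of the rest_60 alone.

How it is judged (in metres and radians):
At the end, for the whole second after the job is handed in: Each punch lies flat (0.06 rad), still and released on the floor of its own rest: middle within 14 mm of the rest's along and across, axis 15 to 20.5 mm above the bench, within 0.5 rad of the rest's length, either way round. Each graver is within 25 mm of its start (x of punch_60 in the frame of rest_60 between -0.014 and 0.014 m and y of punch_60 in the frame of rest_60 between -0.014 and 0.014 m and z of punch_60 in the frame of rest_60 between 0.015 and 0.0205 m and angle between punch_60's own x axis and vertical between 1.5108 and 1.6308 rad and angle between the x axis of punch_60 and the x axis of rest_60, either way round below 0.5 rad and linear speed of each of punch_60, punch_90, punch_120, punch_150 below 0.02 m/s and x of punch_90 in the frame of rest_90 between -0.014 and 0.014 m and y of punch_90 in the frame of rest_90 between -0.014 and 0.014 m and z of punch_90 in the frame of rest_90 between 0.015 and 0.0205 m and angle between punch_90's own x axis and vertical between 1.5108 and 1.6308 rad and angle between the x axis of punch_90 and the x axis of rest_90, either way round below 0.5 rad and x of punch_120 in the frame of rest_120 between -0.014 and 0.014 m and y of punch_120 in the frame of rest_120 between -0.014 and 0.014 m and z of punch_120 in the frame of rest_120 between 0.015 and 0.0205 m and angle between punch_120's own x axis and vertical between 1.5108 and 1.6308 rad and angle between the x axis of punch_120 and the x axis of rest_120, either way round below 0.5 rad and x of punch_150 in the frame of rest_150 between -0.014 and 0.014 m and y of punch_150 in the frame of rest_150 between -0.014 and 0.014 m and z of punch_150 in the frame of rest_150 between 0.015 and 0.0205 m and angle between punch_150's own x axis and vertical between 1.5108 and 1.6308 rad and angle between the x axis of punch_150 and the x axis of rest_150, either way round below 0.5 rad and distance of each of graver_a, graver_b from where it was at the start of the episode below 0.025 m); the robot touches nothing.
It fails at once if graver a was moved more than 25 mm from where it lay (distance of graver_a from where it was at the start of the episode above 0.025 m).
It fails at once if graver b was moved more than 25 mm from where it lay (distance of graver_b from where it was at the start of the episode above 0.025 m).
It also fails if it takes over 115 s, if anything falls off the work surface, if the arm or the gripper's body presses on something with over 40 N, if the wrist force passes 120 N, or if a joint passes its speed limit or range.

## Working session

There is one attempt and no reset: what is moved stays moved. The work goes in short steps, Python scripts to look and compute and a tool call to move; the robot and the scene stay as the last step left them, time stands still between calls to the robot, and variables do not carry over. Pictures are saved under pics/ and viewed, at most 14 in all, crops included, and the job is handed in when it is done.

Besides the shell and the picture viewer there is one more tool, called as a command line: name --argument value ..., lists and objects as JSON in quotes. carry_out: Moves the arm, as the interface text tells. Its arguments: {"type":"object","properties":{"increments":{"type":"array","items":{"type":"array"}},"gripper":{"type":"number"},"newtons":{"type":"number"}},"required":["increments"]}

```bash
mkdir -p pics; ls
python3 - <<'E'
from bench import robot
import cv2,numpy as np
print(robot.state())
for n in("top","side"):
    p,d=robot.capture(n); cv2.imwrite(f"pics/{n}0.png",p[:,:,::-1]); np.savez(f"pics/{n}0.npz",p=p,d=d)
    print(n,robot.get_calibration(n))
E
```

```text
pics
{'clock': 0.0, 'qpos': array([-64.62390851,  18.44092004,  -4.01741627,  83.17563254,
         1.29557606,  78.54139168,  -3.25984567]), 'qvel': array([ 0.02432608,  0.02861244,  0.06632831, -0.02965125, -0.04051674,
       -0.10428427,  0.06514235]), 'joint_efforts': array([-2.74979984e-04, -4.93581927e+01, -3.82129652e-01, -3.14334226e+01,
        1.32194933e-02,  1.14586702e-02,  1.81903567e-05]), 'position': array([0.27018314, 0.590958  , 0.40359595]), 'tool_rot': array([-1.79887342e+02,  5.77658497e-03,  1.55435738e+02]), 'force': array([ 0.57146598, -0.11437522, -0.00449361]), 'moment': array([-0.06488017, -0.02343746,  0.05472456]), 'finger_force': 0.0, 'finger_gap': 1.0001710292314352}
top {'fx': 445.2659315597769, 'fy': 445.2659315597769, 'cx': 321.36837157666264, 'cy': 203.19097368277218, 'R': array([[-0.0916373 , -0.99578221,  0.00451584],
       [-0.97558777,  0.08886816, -0.20082569],
       [ 0.19957734, -0.02280872, -0.97961658]]), 't': array([0.08840713, 0.48844549, 0.98136677])}
side {'fx': 498.813832028552, 'fy': 498.813832028552, 'cx': 315.0681609565471, 'cy': 198.03784221395685, 'R': array([[-0.99160166, -0.12782504,  0.01967012],
       [-0.08005943,  0.48724545, -0.86958747],
       [ 0.10157088, -0.86385915, -0.49338699]]), 't': array([0.50842019, 0.0425478 , 1.33554378])}
```

View pics/top0.png

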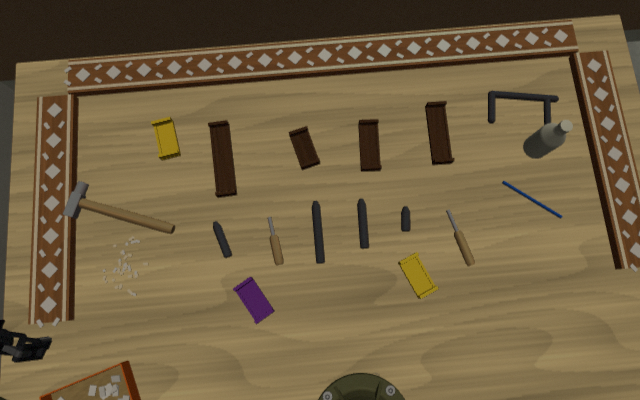

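View pics/side0.png

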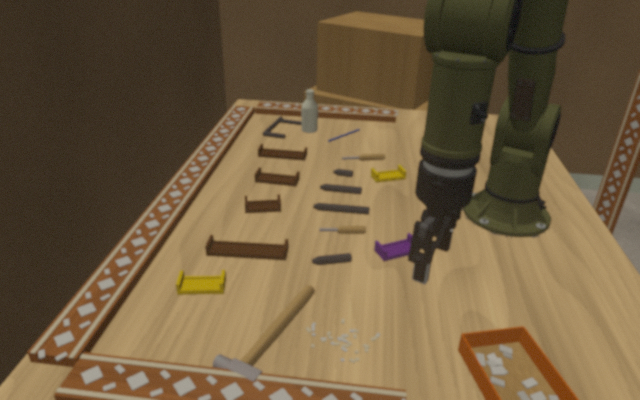

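The top view shows four dark punches at (222,239), (318,231), (363,222) and (406,219), and gravers at (276,241) and (460,238). The dark rests are at (223,158), (305,148), (370,145) and (440,133). The yellow and purple rests are decoys. The side view shows the same layout.

```bash
cat > h.py <<'E'
from bench import robot
import cv2,numpy as np
def ray(n,uv,z):
    c=robot.get_calibration(n);R=c["R"];t=c["t"];o=-R.T@t
    uv=np.atleast_2d(uv).astype(float)
    d=np.c_[(uv[:,0]-c["cx"])/c["fx"],(uv[:,1]-c["cy"])/c["fy"],np.ones(len(uv))]@R
    return o+d*((z-o[2])/d[:,2])[:,None]
def cloud(n,d,m):
    v,u=np.nonzero(m&(d>0));c=robot.get_calibration(n);z=d[v,u]
    P=np.c_[(u-c["cx"])/c["fx"]*z,(v-c["cy"])/c["fy"]*z,z]
    return (P-c["t"])@c["R"]
def proj(n,X):
    c=robot.get_calibration(n);P=np.atleast_2d(X)@c["R"].T+c["t"]
    return np.c_[P[:,0]/P[:,2]*c["fx"]+c["cx"],P[:,1]/P[:,2]*c["fy"]+c["cy"]]
def rect(P):
    (c,(w,h),a)=cv2.minAreaRect((P[:,:2]*1000).astype(np.float32))
    if w<h: w,h=h,w; a+=90
    return np.round(np.array(c),1),round(w,1),round(h,1),round((a+90)%180-90,1)
def blobs(n,p,dark=70):
    m=(p.max(2)<dark).astype(np.uint8)
    k,l,s,c=cv2.connectedComponentsWithStats(m)
    return [(l==i,s[i],c[i]) for i in range(1,k) if 60<s[i,4]<2500]
E
python3 - <<'E'
from h import *
for n in("top","side"):
    f=np.load(f"pics/{n}0.npz");p,d=f["p"],f["d"]
    for m,s,c in blobs(n,p):
        P=cloud(n,d,m); 
        cs=max(cv2.findContours(m.astype(np.uint8),0,1)[0],key=len)[:,0]
        print(n,c.round(),s[4],p[m].mean(0).round(),"zpct",(np.percentile(P[:,2],[5,50,95])*1000).round() if len(P) else 0,"z10",*rect(ray(n,cs,.010)), "med",(np.median(P,0)*1000).round())
E
```

```text
top [520. 102.] 784 [36. 35. 34.] zpct [11. 17. 21.] z10 [ 699.3 -486.3] 177.6 85.4 80.7 med [ 721. -482.   17.]
top [438. 133.] 1260 [46. 29. 16.] zpct [ 3.  7. 26.] z10 [ 655.9 -264.4] 163.4 54.0 -0.9 med [ 654. -264.    7.]
top [222. 159.] 1490 [47. 30. 16.] zpct [ 3.  7. 25.] z10 [637.5 274.5] 192.9 50.3 3.7 med [636. 274.   7.]
top [369. 145.] 993 [47. 29. 16.] zpct [ 3.  8. 26.] z10 [638.8 -87.8] 131.2 48.8 -3.2 med [639. -88.   8.]
top [541. 143.] 685 [52. 50. 43.] zpct [ 12.  69. 136.] z10 [ 611.3 -522.1] 116.8 58.7 -63.8 med [ 586. -479.   69.]
top [304. 148.] 762 [44. 27. 15.] zpct [ 3.  8. 27.] z10 [645.8  72.5] 101.9 48.3 14.5 med [646.  73.   8.]
top [362. 224.] 416 [40. 38. 37.] zpct [10. 17. 21.] z10 [445.2 -50.5] 118.4 21.1 -2.2 med [442. -50.  17.]
top [318. 233.] 519 [40. 38. 37.] zpct [11. 18. 21.] z10 [435.9  58.2] 147.5 20.7 0.1 med [431.  58.  18.]
top [ 73. 261.] 600 [48. 31. 17.] zpct [ 1. 12. 22.] z10 [421.4 633.5] 269.5 35.3 -6.3 med [421. 635.  12.]
top [405. 219.] 202 [40. 38. 37.] zpct [ 9. 17. 21.] z10 [ 447.3 -153.1] 56.2 19.2 -7.3 med [ 444. -151.   17.]
top [222. 240.] 297 [42. 40. 40.] zpct [12. 17. 21.] z10 [438.4 286.4] 90.5 18.9 18.5 med [435. 284.  17.]
top [361. 388.] 1488 [56. 55. 34.] zpct [ 8. 13. 41.] z10 [82.3 -6.7] 189.9 54.3 84.7 med [79. -5. 13.]
side [340. 209.] 119 [66. 58. 50.] zpct [10. 14. 18.] z10 [436.3  60.6] 133.5 18.5 -0.1 med [440.  68.  14.]
side [514. 232.] 136 [66. 61. 39.] zpct [ 5.  9. 13.] z10 [  0.2 100.2] 149.3 34.7 0.0 med [  2. 104.   9.]
side [332. 260.] 91 [66. 58. 49.] zpct [11. 14. 18.] z10 [435.9 288.5] 76.5 15.1 14.1 med [439. 296.  14.]
side [108. 319.] 310 [64. 43. 24.] zpct [ 7. 13. 19.] z10 [839.9 513.1] 213.8 10.2 89.6 med [839. 549.  13.]
```

Run:
```python
from h import *
O={'p90':(438,286,18.5,90),'p150':(436,58,0,150),'p120':(445,-50,-2,120),'p60':(447,-153,-7,60),'r150':(637,274,3.7,186),'r60':(646,72,14.5,96),'r90':(639,-88,-3,126),'r120':(656,-264,-1,156)}
for k,(x,y,a,L) in O.items():
  for n,th in(("top",70),("side",105)):
    f=np.load(f"pics/{n}0.npz");p,d=f["p"],f["d"]
    P=cloud(n,d,p.max(2)<th)*1000
    a_=np.radians(a);r=np.array([[np.cos(a_),np.sin(a_)],[-np.sin(a_),np.cos(a_)]])
    q=(P[:,:2]-[x,y])@r.T
    s=(abs(q[:,0])<L/2+15)&(abs(q[:,1])<32)&(P[:,2]>(3 if k[0]=='p' else 2))&(P[:,2]<40)
    P=P[s];q=q[s]
    if len(P)<20: print(k,n,len(P));continue
    if k[0]=='p':
        t=P[P[:,2]>13]; c=cv2.fitLine(t[:,:2].astype(np.float32),cv2.DIST_L2,0,.01,.01)[:,0]
        e=q[P[:,2]>8]
        print(k,n,len(P),rect(t/1000),'ang',np.degrees(np.arctan(c[1]/c[0])).round(1),'top',np.percentile(P[:,2],90).round(1))
    else:
        t=P[:,2]>19;A=P[t&(q[:,0]>0)];B=P[t&(q[:,0]<0)]
        if len(A)<4 or len(B)<4: print(k,n,'few',len(A),len(B));continue
        A,B=[(G.min(0)+G.max(0))/2 for G in(A,B)]
        print(k,n,len(P),'c',((A+B)/2).round(1),'sep',np.hypot(*(A-B)[:2]).round(1),'ang',np.degrees(np.arctan2(*(A-B)[1::-1])).round(1),'floor',np.median(P[abs(q[:,0])<20+0*q[:,0]][:,2]).round(1))
p=np.load("pics/top0.npz")["p"]
c=cv2.resize(p[90:310,140:500],None,fx=2.2,fy=2.2,interpolation=3);c=np.clip(c*1.8,0,255).astype(np.uint8)
cv2.imwrite("pics/crop.png",c[:,:,::-1])
```

```text
p90 top 293 (array([437.3, 285.4]), 88.7, 18.8, 18.7) ang 18.2 top 20.6
p90 side 291 (array([438.2, 291.1]), 84.6, 19.2, 16.6) ang 17.3 top 20.0
p150 top 515 (array([435.1,  57.6]), 147.1, 19.5, -0.3) ang -0.3 top 20.4
p150 side 355 (array([434.8,  63. ]), 140.6, 23.2, 0.7) ang -0.5 top 20.2
p120 top 414 (array([444.7, -50.7]), 118.2, 19.8, -1.5) ang -2.0 top 20.7
p120 side 238 (array([444.9, -43.2]), 108.8, 23.8, -1.1) ang -2.5 top 20.0
p60 top 202 (array([ 446.1, -153.1]), 56.6, 17.4, -7.2) ang -6.4 top 20.5
p60 side 99 (array([ 447.1, -148.9]), 55.9, 16.0, -9.0) ang -5.8 top 19.1
r150 top 1467 c [634.3 273.4  24.9] sep 176.8 ang 3.3 floor 6.8
r150 side 1183 c [634.1 279.7  24.2] sep 177.5 ang 3.6 floor 7.2
r60 top 759 c [643.2  72.3  25.5] sep 86.1 ang 14.8 floor 6.6
r60 side 387 c [641.5  84.7  24.3] sep 85.8 ang 15.3 floor 7.4
r90 top 968 c [635.5 -87.4  24.4] sep 117.7 ang -2.9 floor 6.8
r90 side 427 c [636.2 -80.6  24.2] sep 116.3 ang -3.7 floor 7.3
r120 top 1222 c [ 653.  -263.5   24.7] sep 147.8 ang -1.3 floor 6.9
r120 side 391 c [ 652.9 -254.7   24.3] sep 147.2 ang -2.5 floor 7.7
```

View pics/crop.png

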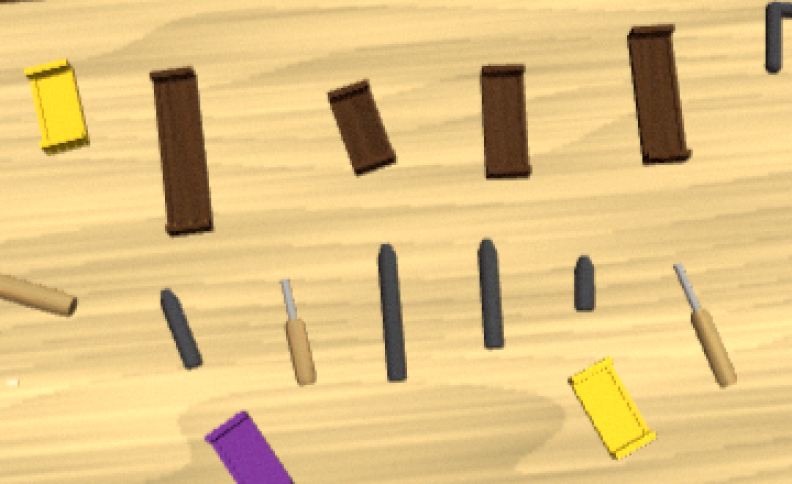

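The dark brown 96 mm rest at (305,148) is rest_60. The yellow ones at (165,138) and (418,276) and the purple one at (254,300) have the wrong colour. The crop confirms this, and lengths settle the rest: the punches from left to right are 90, 150, 120 and 60, and the rests are 150, 60, 90 and 120.

```bash
cat > plan.py <<'E'
# usage: plan.py x,y,tip_z(mm),yaw ... ; prints increments from the current pose
import sys
from bench import robot
import numpy as np
from scipy.spatial.transform import Rotation as R
s=robot.state();R0=R.from_euler('xyz',s["tool_rot"],degrees=True)
print(s["clock"],s["position"].round(4),s["tool_rot"].round(1),"gap",round(s["finger_gap"],3),s["force"].round(1),"q7",s["qpos"][6].round(0))
for a in sys.argv[1:]:
    x,y,z,w=map(float,a.split(','))
    d=R0.inv().apply(np.array([x,y,z+173])/1000-s["position"])*100
    print((R0.inv()*R.from_euler('xyz',[180,0,w],degrees=True)).as_rotvec(degrees=True).round(1),d.round(2))
E
python3 plan.py 437,286,60,198.5 437,286,4,198.5
```

```text
0.1 [0.2702 0.591  0.4037] [-179.9    0.   155.4] gap 1.0 [-1.4 -0.  -0.2] q7 -3.0
[ -0.1  -0.  -43.1] [-27.85 -20.77  17.11]
[ -0.1  -0.  -43.1] [-27.85 -20.76  22.71]
```

carry_out --increments '[[[-5.6, -4.2, 3.4], [0, 0, -8.6]], [[-11.1, -8.3, 6.8], [0, 0, -17.2]], [[-16.7, -12.5, 10.3], [0, 0, -25.9]], [[-22.3, -16.6, 13.7], [0, 0, -34.5]], [[-27.85, -20.8, 17.1], [0, 0, -43.1]]]' --gripper 0.6

```text
clock: 0.72
position: [0.4054, 0.3433, 0.2657]
tool_rot: [-180.0, 0.0, -161.2]
force: [0.8, 0.0, -0.5]
finger_gap: 0.605
finger_force: 0.0
```

```bash
python3 plan.py 437,286,60,198.5 437,286,4,198.5
```

```text
0.725 [0.4054 0.3433 0.2657] [-180.     0.  -161.2] gap 0.605 [ 0.8  0.  -0.5] q7 66.0
[-0.   0.   0.3] [-1.14 -6.45  3.27]
[-0.   0.   0.3] [-1.14 -6.45  8.87]
```

carry_out --increments '[[[0, 0, 0], [0, 0, 0]], [[0, 0, 0], [0, 0, 0]], [[0, 0, 0], [0, 0, 0]], [[0, 0, 0], [0, 0, 0]], [[0, 0, 0], [0, 0, 0]]]'

```text
clock: 1.35
position: [0.4045, 0.346, 0.267]
tool_rot: [180.0, 0.0, -161.4]
force: [-0.3, -0.6, -0.9]
finger_gap: 0.599
finger_force: 0.0
```

```bash
python3 plan.py 437,286,60,198.5 437,286,4,198.5
```

```text
1.35 [0.4045 0.346  0.267 ] [ 180.     0.  -161.4] gap 0.599 [-0.3 -0.6 -0.9] q7 65.0
[0.  0.  0.1] [-1.16 -6.72  3.4 ]
[0.  0.  0.1] [-1.16 -6.73  9.  ]
```

carry_out --increments '[[[-1.2, -6.7, 3.4], [0, 0, 0]], [[-1.2, -6.7, 3.4], [0, 0, 0]], [[-1.2, -6.7, 5.4], [0, 0, 0]], [[-1.2, -6.7, 7.4], [0, 0, 0]], [[-1.2, -6.7, 9.0], [0, 0, 0]]]'

```text
clock: 1.98
position: [0.4374, 0.2859, 0.1761]
tool_rot: [180.0, -0.0, -161.4]
force: [0.4, 0.2, -0.2]
finger_gap: 0.597
finger_force: 0.0
```

carry_out --increments '[[[0, 0, 0], [0, 0, 0]], [[0, 0, 0], [0, 0, 0]], [[0, 0, 0], [0, 0, 0]], [[0, 0, 0], [0, 0, 0]], [[0, 0, 0], [0, 0, 0]]]' --gripper 0 --newtons 60

```text
clock: 2.6
position: [0.4377, 0.2857, 0.1772]
tool_rot: [180.0, 0.1, -161.5]
force: [-0.1, -1.4, 0.7]
finger_gap: 0.225
finger_force: 59.1
```

```bash
python3 plan.py 437,286,60,198.5 637,-88,60,177 637,-88,13,177
```

```text
2.6 [0.4377 0.2857 0.1772] [ 1.800e+02  1.000e-01 -1.615e+02] gap 0.225 [-0.1 -1.4  0.7] q7 73.0
[0.  0.1 0. ] [ 0.06  0.05 -5.58]
[ 0.   0.1 21.5] [ -7.02 -41.77  -5.59]
[ 0.   0.1 21.5] [ -7.01 -41.77  -0.89]
```

carry_out --increments '[[[0, 0, -5.6], [0, 0, 0]], [[0, 0, -6.6], [0, 0, 0]], [[-7, -41.8, -6.6], [0, 0, 21.5]], [[-7, -41.8, -6.6], [0, 0, 21.5]], [[-7, -41.8, -6.6], [0, 0, 21.5]]]'

```text
clock: 3.22
position: [0.5259, 0.1184, 0.2421]
tool_rot: [-180.0, -0.0, 177.0]
force: [1.0, 0.4, -2.6]
finger_gap: 0.223
finger_force: 59.7
```

```bash
python3 plan.py 637,-88,70,177 637,-88,13.5,177
```

```text
3.225 [0.5259 0.1184 0.2421] [-180.   -0.  177.] gap 0.223 [ 1.   0.4 -2.6] q7 74.0
[-0. -0. -0.] [-12.18 -20.03  -0.1 ]
[-0. -0. -0.] [-12.18 -20.02   5.55]
```

carry_out --increments '[[[-4.0, -6.6, 0], [0, 0, 0]], [[-8, -13.2, 0], [0, 0, 0]], [[-12, -19.8, 0], [0, 0, 0]], [[-12, -19.8, 0], [0, 0, 0]], [[-12, -19.8, 0], [0, 0, 0]]]'

```text
clock: 3.85
position: [0.6354, -0.0895, 0.2416]
tool_rot: [-179.8, -0.0, 176.6]
force: [0.1, -0.5, -3.4]
finger_gap: 0.227
finger_force: 59.8
```

```bash
python3 plan.py 637,-88,70,177 637,-88,13.5,177
python3 - <<'E'
from h import *
for n in("top","side"):
    p,d=robot.capture(n); cv2.imwrite(f"pics/{n}1.png",p[:,:,::-1])
a=cv2.imread("pics/top1.png")[80:280,200:500];b=cv2.imread("pics/side1.png")[80:280,180:480]
cv2.imwrite("pics/c1.png",np.hstack([cv2.resize(i,(400,267)) for i in(a,b)]))
E
```

```text
3.85 [ 0.6354 -0.0895  0.2416] [-179.8   -0.   176.6] gap 0.227 [ 0.1 -0.5 -3.4] q7 99.0
[-0.2 -0.  -0.4] [-0.15  0.15 -0.14]
[-0.2 -0.  -0.4] [-0.16  0.18  5.51]
```

View pics/c1.png

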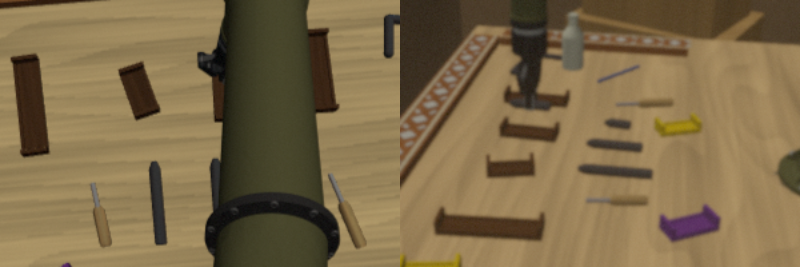

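The punch is held level at about crop pixel (530,103), which is high above rest_90 at (530,130). I'll lower it.

carry_out --increments '[[[-0.15, 0.15, 1.5], [0, 0, 0]], [[-0.15, 0.15, 3], [0, 0, 0]], [[-0.15, 0.15, 4.5], [0, 0, 0]], [[-0.15, 0.15, 5.5], [0, 0, 0]], [[-0.15, 0.15, 5.5], [0, 0, 0]]]'

```text
clock: 4.58
position: [0.6368, -0.0825, 0.1871]
tool_rot: [-180.0, -0.0, 177.0]
force: [-0.6, 0.4, -2.3]
finger_gap: 0.228
finger_force: 59.8
```

```bash
python3 plan.py 637,-88,13.5,177
```

```text
4.575 [ 0.6368 -0.0825  0.1871] [-180.   -0.  177.] gap 0.228 [-0.6  0.4 -2.3] q7 99.0
[-0. -0.  0.] [-0.05 -0.55  0.06]
```

carry_out --increments '[[[0, -0.5, 0], [0, 0, 0]], [[0, -0.5, 0.1], [0, 0, 0]], [[0, -0.5, 0.1], [0, 0, 0]], [[0, -0.5, 0.1], [0, 0, 0]], [[0, -0.5, 0.1], [0, 0, 0]]]'

```text
clock: 5.2
position: [0.6367, -0.0874, 0.1868]
tool_rot: [180.0, 0.0, 177.0]
force: [0.0, -0.1, -3.1]
finger_gap: 0.227
finger_force: 59.8
```

carry_out --increments '[[[0, 0, 0], [0, 0, 0]], [[0, 0, 0], [0, 0, 0]], [[0, 0, 0], [0, 0, 0]], [[0, 0, -1], [0, 0, 0]], [[0, 0, -3], [0, 0, 0]]]' --gripper 0.5

```text
clock: 5.82
position: [0.6364, -0.0875, 0.2172]
tool_rot: [180.0, -0.1, 177.0]
force: [-0.1, 0.4, 0.3]
finger_gap: 0.497
finger_force: 0.0
```

```bash
python3 plan.py 435,58,60,180 435,58,4,180
```

```text
5.825 [ 0.6364 -0.0875  0.2172] [ 1.80e+02 -1.00e-01  1.77e+02] gap 0.497 [-0.1  0.4  0.3] q7 99.0
[ 0.  -0.1 -3. ] [20.87 13.48 -1.56]
[ 0.  -0.1 -3. ] [20.86 13.48  4.04]
```

carry_out --increments '[[[0, 0, -2.6], [0, 0, 0]], [[5.2, 3.4, -2.6], [0, 0, -1]], [[10.4, 6.7, -2.6], [0, 0, -2]], [[15.6, 10.1, -2.6], [0, 0, -3]], [[20.9, 13.5, -2.6], [0, 0, -3]]]'

```text
clock: 6.45
position: [0.4341, 0.0589, 0.2444]
tool_rot: [179.9, 0.2, -180.0]
force: [-0.1, 1.9, 0.6]
finger_gap: 0.501
finger_force: 0.0
```

carry_out --increments '[[[0, 0, 0], [0, 0, 0]], [[0, 0, 0], [0, 0, 0]], [[0, 0, 0], [0, 0, 0]], [[0, 0, 0], [0, 0, 0]], [[0, 0, 0], [0, 0, 0]]]'

```text
clock: 7.08
position: [0.4357, 0.0574, 0.2426]
tool_rot: [-180.0, -0.0, 180.0]
force: [1.2, -0.3, -0.4]
finger_gap: 0.497
finger_force: 0.0
```

```bash
python3 plan.py 435,58,4,180
python3 - <<'E'
from h import *
p,d=robot.capture("top"); cv2.imwrite("pics/t2.png",p[:,:,::-1])
m=np.zeros(d.shape,bool);m[110:180,345:395]=1;m&=p.max(2)<70
P=cloud("top",d,m&(p[:,:,0]<p[:,:,2]+10))*1000
P=P[(P[:,2]>14)&(P[:,2]<50)];print(len(P),rect(P/1000) if len(P)>3 else 0,np.percentile(P[:,2],[50,90]) if len(P) else 0)
cv2.imwrite("pics/c2.png",cv2.resize(p[90:290,180:500,::-1],None,fx=2.4,fy=2.4))
E
```

```text
7.075 [0.4357 0.0574 0.2426] [-180.   -0.  180.] gap 0.497 [ 1.2 -0.3 -0.4] q7 79.0
[-0. -0. -0.] [0.07 0.06 6.56]
274 (array([636.3, -87.4]), 90.2, 19.7, -3.2) [24.98625287 28.45447818]
```

View pics/c2.png

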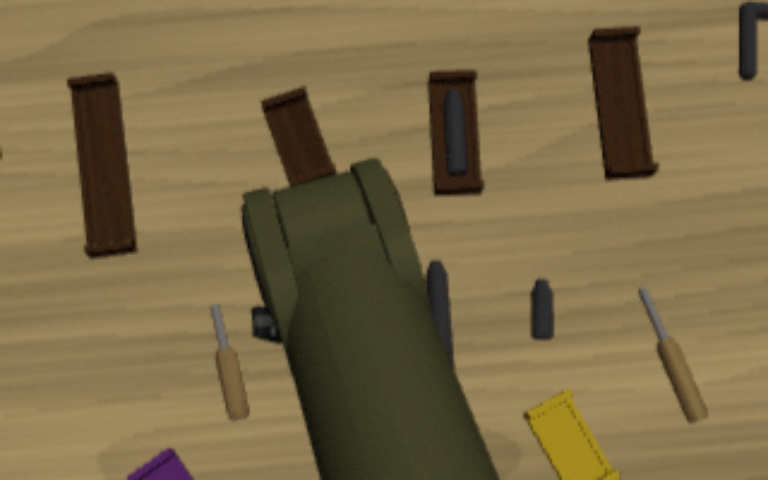

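punch_90 lies centred in rest_90 at crop pixel (456,130), with its top at 28 mm. Next is punch_150.

carry_out --increments '[[[0.1, 0, 1.5], [0, 0, 0]], [[0.1, 0, 3], [0, 0, 0]], [[0.1, 0, 4.5], [0, 0, 0]], [[0.1, 0, 6], [0, 0, 0]], [[0.1, 0, 6.55], [0, 0, 0]]]'

```text
clock: 7.75
position: [0.4337, 0.0578, 0.1758]
tool_rot: [-180.0, -0.1, -180.0]
force: [0.6, -0.2, -0.0]
finger_gap: 0.502
finger_force: 0.0
```

carry_out --increments '[[[0, 0, 0], [0, 0, 0]], [[0, 0, 0], [0, 0, 0]], [[0, 0, 0], [0, 0, 0]], [[0, 0, 0], [0, 0, 0]], [[0, 0, 0], [0, 0, 0]]]' --gripper 0 --newtons 80

```text
clock: 8.38
position: [0.4344, 0.0578, 0.1775]
tool_rot: [180.0, 0.0, -180.0]
force: [-0.6, -1.5, 0.9]
finger_gap: 0.221
finger_force: 78.7
```

```bash
python3 plan.py 435,58,74,180 636,274,70,183.5
```

```text
8.375 [0.4344 0.0578 0.1775] [ 180.    0. -180.] gap 0.221 [-0.6 -1.5  0.9] q7 81.0
[0. 0. 0.] [-0.07  0.02 -6.95]
[ 0.   0.  -3.5] [-20.18  21.61  -6.54]
```

Lift and carry, then settle.

carry_out --increments '[[[0, 0, -4], [0, 0, 0]], [[0, 0, -7], [0, 0, 0]], [[-4, 4.3, -7], [0, 0, -1]], [[-8, 8.6, -7], [0, 0, -2]], [[-12, 12.9, -7], [0, 0, -3.5]]]'

```text
clock: 9.0
position: [0.5551, 0.1884, 0.247]
tool_rot: [180.0, 0.0, -176.4]
force: [0.6, -0.5, -2.6]
finger_gap: 0.222
finger_force: 79.5
```

carry_out --increments '[[[-4, 4.35, 0], [0, 0, 0]], [[-8.2, 8.7, 0], [0, 0, 0]], [[-8.2, 8.7, 0], [0, 0, 0]], [[-8.2, 8.7, 0], [0, 0, 0]], [[-8.2, 8.7, 0], [0, 0, 0]]]'

```text
clock: 9.62
position: [0.6303, 0.2773, 0.2471]
tool_rot: [-180.0, -0.0, -176.6]
force: [0.3, 0.2, -3.6]
finger_gap: 0.217
finger_force: 79.6
```

```bash
python3 plan.py 636,274,14,183.5
```

```text
9.625 [0.6303 0.2773 0.2471] [-180.    -0.  -176.6] gap 0.217 [ 0.3  0.2 -3.6] q7 70.0
[-0.  -0.  -0.1] [-0.55 -0.35  6.01]
```

carry_out --increments '[[[-0.55, -0.35, 1], [0, 0, 0]], [[-0.55, -0.35, 2.5], [0, 0, 0]], [[-0.55, -0.35, 4], [0, 0, 0]], [[-0.55, -0.35, 5], [0, 0, 0]], [[-0.55, -0.35, 5], [0, 0, 0]]]'

```text
clock: 10.25
position: [0.6357, 0.2756, 0.1955]
tool_rot: [-179.9, -0.1, -176.5]
force: [-0.1, -0.5, -2.7]
finger_gap: 0.218
finger_force: 79.5
```

```bash
python3 plan.py 636,274,14,183.5
```

```text
10.25 [0.6357 0.2756 0.1955] [-1.799e+02 -1.000e-01 -1.765e+02] gap 0.218 [-0.1 -0.5 -2.7] q7 71.0
[-0.1 -0.1  0. ] [-0.02 -0.16  0.85]
```

carry_out --increments '[[[0, -0.1, 0.4], [0, 0, 0]], [[0, -0.1, 0.85], [0, 0, 0]], [[0, -0.1, 0.9], [0, 0, 0]], [[0, -0.1, 0.9], [0, 0, 0]], [[0, -0.1, 0.9], [0, 0, 0]]]'

```text
clock: 10.88
position: [0.6365, 0.2747, 0.1885]
tool_rot: [180.0, 0.0, -176.5]
force: [0.3, 0.2, -2.9]
finger_gap: 0.219
finger_force: 79.6
```

carry_out --increments '[[[0, 0, 0], [0, 0, 0]], [[0, 0, 0], [0, 0, 0]], [[0, 0, 0], [0, 0, 0]], [[0, 0, -1], [0, 0, 0]], [[0, 0, -4], [0, 0, 0]]]' --gripper 0.5

```text
clock: 11.5
position: [0.6357, 0.2744, 0.2274]
tool_rot: [-179.9, -0.2, -176.5]
force: [-0.1, 1.1, -0.4]
finger_gap: 0.501
finger_force: 0.0
```

```bash
python3 plan.py 445,-50.6,70,178
```

```text
11.5 [0.6357 0.2744 0.2274] [-179.9   -0.2 -176.5] gap 0.501 [-0.1  1.1 -0.4] q7 71.0
[-0.1 -0.2  5.5] [ 21.05 -31.26  -1.45]
```

carry_out --increments '[[[0, 0, -1.6], [0, 0, 0]], [[4.2, -6.2, -1.6], [0, 0, 1.5]], [[7.9, -11.8, -1.6], [0, 0, 3]], [[11.5, -17.2, -1.6], [0, 0, 4]], [[15.0, -22.4, -1.6], [0, 0, 5.5]]]'

```text
clock: 12.12
position: [0.5094, 0.057, 0.2448]
tool_rot: [180.0, 0.1, 178.0]
force: [0.9, -0.6, 0.6]
finger_gap: 0.5
finger_force: 0.0
```

carry_out --increments '[[[3, -4.4, 0], [0, 0, 0]], [[6, -9.5, 0], [0, 0, 0]], [[6, -9.5, 0], [0, 0, 0]], [[6, -9.5, 0], [0, 0, 0]], [[6, -9.5, 0], [0, 0, 0]]]'

```text
clock: 12.75
position: [0.448, -0.0329, 0.2445]
tool_rot: [180.0, 0.1, 178.2]
force: [1.0, 0.3, -0.6]
finger_gap: 0.5
finger_force: 0.0
```

```bash
python3 plan.py 445,-50.6,4,178
python3 - <<'E'
from h import *
p,d=robot.capture("top"); cv2.imwrite("pics/t3.png",p[:,:,::-1])
m=np.zeros(d.shape,bool);m[115:205,195:245]=1;m&=p.max(2)<70
P=cloud("top",d,m&(p[:,:,0]<p[:,:,2]+10))*1000
P=P[(P[:,2]>14)&(P[:,2]<50)];print(len(P),rect(P/1000) if len(P)>3 else 0,np.percentile(P[:,2],[50,90]) if len(P) else 0)
E
```

```text
12.75 [ 0.448  -0.0329  0.2445] [1.800e+02 1.000e-01 1.782e+02] gap 0.5 [ 1.   0.3 -0.6] q7 90.0
[0.  0.1 0.2] [ 0.25 -1.78  6.75]
448 (array([637.1, 273.7]), 150.0, 18.4, 3.3) [25.11836966 28.26008565]
```

carry_out --increments '[[[0.25, -1.8, 0], [0, 0, 0]], [[0.25, -1.8, 2], [0, 0, 0]], [[0.25, -1.8, 4], [0, 0, 0]], [[0.25, -1.8, 6], [0, 0, 0]], [[0.25, -1.8, 6.75], [0, 0, 0]]]'

```text
clock: 13.42
position: [0.444, -0.0512, 0.1756]
tool_rot: [-180.0, -0.1, 178.1]
force: [-0.3, -0.3, 0.8]
finger_gap: 0.499
finger_force: 0.0
```

carry_out --increments '[[[0, 0, 0], [0, 0, 0]], [[0, 0, 0], [0, 0, 0]], [[0, 0, 0], [0, 0, 0]], [[0, 0, 0], [0, 0, 0]], [[0, 0, 0], [0, 0, 0]]]' --gripper 0

```text
clock: 14.05
position: [0.4443, -0.0518, 0.1771]
tool_rot: [180.0, 0.0, 178.0]
force: [-0.4, 1.0, 2.5]
finger_gap: 0.221
finger_force: 78.9
```

```bash
python3 plan.py 445,-50.6,74,178 654.5,-264,74,178.5
```

```text
14.05 [ 0.4443 -0.0518  0.1771] [180.   0. 178.] gap 0.221 [-0.4  1.   2.5] q7 95.0
[0. 0. 0.] [-0.07  0.13 -6.99]
[ 0.   0.  -0.5] [-21.74 -20.48  -6.98]
```

carry_out --increments '[[[0, 0, -4], [0, 0, 0]], [[0, 0, -7], [0, 0, 0]], [[-4.3, -4.1, -7], [0, 0, 0]], [[-8.6, -8.2, -7], [0, 0, 0]], [[-13, -12.3, -7], [0, 0, 0]]]'

```text
clock: 14.68
position: [0.5706, -0.1806, 0.2463]
tool_rot: [-180.0, -0.0, 178.1]
force: [0.6, 1.0, -4.1]
finger_gap: 0.216
finger_force: 79.7
```

carry_out --increments '[[[-4.3, -4.1, 0], [0, 0, 0]], [[-8.7, -8.2, 0], [0, 0, 0]], [[-8.7, -8.2, 0], [0, 0, 0]], [[-8.7, -8.2, 0], [0, 0, 0]], [[-8.7, -8.2, 0], [0, 0, 0]]]'

```text
clock: 15.3
position: [0.6534, -0.263, 0.2466]
tool_rot: [179.9, -0.0, 178.1]
force: [0.9, 1.1, -3.5]
finger_gap: 0.218
finger_force: 79.8
```

```bash
python3 plan.py 654.5,-264,14,178.5
```

```text
15.3 [ 0.6534 -0.263   0.2466] [179.9  -0.  178.1] gap 0.218 [ 0.9  1.1 -3.5] q7 117.0
[ 0.1 -0.  -0.4] [-0.11 -0.11  5.96]
```

carry_out --increments '[[[-0.1, -0.1, 1], [0, 0, 0]], [[-0.1, -0.1, 2.5], [0, 0, 0]], [[-0.1, -0.1, 4], [0, 0, 0]], [[-0.1, -0.1, 5], [0, 0, 0]], [[-0.1, -0.1, 5], [0, 0, 0]]]'

```text
clock: 15.92
position: [0.6543, -0.2651, 0.195]
tool_rot: [180.0, -0.1, 178.0]
force: [-0.7, 0.6, -3.9]
finger_gap: 0.215
finger_force: 79.8
```

```bash
python3 plan.py 654.5,-264,13.5,178.5
```

```text
15.925 [ 0.6543 -0.2651  0.195 ] [ 1.80e+02 -1.00e-01  1.78e+02] gap 0.215 [-0.7  0.6 -3.9] q7 118.0
[ 0.  -0.1 -0.5] [-0.01  0.11  0.85]
```

carry_out --increments '[[[0, 0.1, 0.4], [0, 0, 0]], [[0, 0.1, 0.85], [0, 0, 0]], [[0, 0.1, 0.95], [0, 0, 0]], [[0, 0.1, 0.95], [0, 0, 0]], [[0, 0.1, 0.95], [0, 0, 0]]]'

```text
clock: 16.55
position: [0.655, -0.2645, 0.1875]
tool_rot: [-180.0, 0.0, 178.0]
force: [0.8, -0.2, -2.8]
finger_gap: 0.218
finger_force: 79.8
```

carry_out --increments '[[[0, 0, 0], [0, 0, 0]], [[0, 0, 0], [0, 0, 0]], [[0, 0, 0], [0, 0, 0]], [[0, 0, -1], [0, 0, 0]], [[0, 0, -4], [0, 0, 0]]]' --gripper 0.5

```text
clock: 17.18
position: [0.6543, -0.264, 0.2264]
tool_rot: [179.9, -0.2, 178.0]
force: [1.1, 0.0, -0.3]
finger_gap: 0.507
finger_force: 0.0
```

```bash
python3 plan.py 446.5,-153,70,173.5
```

```text
17.175 [ 0.6543 -0.264   0.2264] [179.9  -0.2 178. ] gap 0.507 [ 1.1  0.  -0.3] q7 118.0
[ 0.  -0.2  4.5] [21.15 10.38 -1.59]
```

carry_out --increments '[[[0, 0, -1.6], [0, 0, 0]], [[5.2, 2.6, -1.6], [0, 0, 1.5]], [[10.4, 5.2, -1.6], [0, 0, 3]], [[15.7, 7.8, -1.6], [0, 0, 4]], [[21.1, 10.4, -1.6], [0, 0, 4.5]]]'

```text
clock: 17.8
position: [0.4461, -0.1524, 0.2435]
tool_rot: [180.0, 0.1, 173.5]
force: [-1.3, 0.2, 1.2]
finger_gap: 0.5
finger_force: 0.0
```

carry_out --increments '[[[0, 0, 0], [0, 0, 0]], [[0, 0, 0], [0, 0, 0]], [[0, 0, 0], [0, 0, 0]], [[0, 0, 0], [0, 0, 0]], [[0, 0, 0], [0, 0, 0]]]'

```text
clock: 18.42
position: [0.4481, -0.1536, 0.2431]
tool_rot: [-180.0, -0.0, 173.5]
force: [-0.3, -0.4, -0.3]
finger_gap: 0.5
finger_force: 0.0
```

```bash
python3 plan.py 446.5,-153,4,173.5
python3 - <<'E'
from h import *
p,d=robot.capture("top"); cv2.imwrite("pics/t4.png",p[:,:,::-1])
m=np.zeros(d.shape,bool);m[95:175,410:465]=1;m&=p.max(2)<70
P=cloud("top",d,m&(p[:,:,0]<p[:,:,2]+10))*1000
P=P[(P[:,2]>14)&(P[:,2]<50)];print(len(P),rect(P/1000) if len(P)>3 else 0,np.percentile(P[:,2],[50,90]) if len(P) else 0)
E
```

```text
18.425 [ 0.4481 -0.1536  0.2431] [-180.    -0.   173.5] gap 0.5 [-0.3 -0.4 -0.3] q7 102.0
[-0. -0.  0.] [0.16 0.05 6.61]
221 (array([ 683.3, -262. ]), 88.6, 27.6, 7.5) [24.79902658 28.10955855]
```

carry_out --increments '[[[0.15, 0, 1.5], [0, 0, 0]], [[0.15, 0, 3], [0, 0, 0]], [[0.15, 0, 4.5], [0, 0, 0]], [[0.15, 0, 6], [0, 0, 0]], [[0.15, 0, 6.6], [0, 0, 0]]]'

```text
clock: 19.1
position: [0.4456, -0.1529, 0.1757]
tool_rot: [-180.0, -0.1, 173.5]
force: [0.1, 0.2, -0.2]
finger_gap: 0.501
finger_force: 0.0
```

carry_out --increments '[[[0, 0, 0], [0, 0, 0]], [[0, 0, 0], [0, 0, 0]], [[0, 0, 0], [0, 0, 0]], [[0, 0, 0], [0, 0, 0]], [[0, 0, 0], [0, 0, 0]]]' --gripper 0

```text
clock: 19.73
position: [0.4462, -0.153, 0.1774]
tool_rot: [180.0, 0.0, 173.5]
force: [-0.5, 0.2, -0.5]
finger_gap: 0.222
finger_force: 78.3
```

```bash
python3 plan.py 446.5,-153,74,173.5 644.5,72.4,74,194.7
```

```text
19.725 [ 0.4462 -0.153   0.1774] [180.    0.  173.5] gap 0.222 [-0.5  0.2 -0.5] q7 105.0
[0. 0. 0.] [-0.03  0.01 -6.96]
[  0.    0.  -21.2] [-17.17  24.63  -6.95]
```

carry_out --increments '[[[0, 0, -4], [0, 0, 0]], [[0, 0, -7], [0, 0, 0]], [[-3, 4.3, -7], [0, 0, -7]], [[-6, 8.6, -7], [0, 0, -14]], [[-9, 12.9, -7], [0, 0, -21.2]]]'

```text
clock: 20.35
position: [0.551, -0.0338, 0.2475]
tool_rot: [180.0, 0.0, -165.0]
force: [1.2, -0.1, -0.8]
finger_gap: 0.22
finger_force: 78.8
```

```bash
python3 plan.py 644.5,72.4,74,194.7
```

```text
20.35 [ 0.551  -0.0338  0.2475] [ 180.    0. -165.] gap 0.22 [ 1.2 -0.1 -0.8] q7 110.0
[0.  0.  0.3] [-11.77   7.85   0.05]
```

carry_out --increments '[[[-5.5, 3.6, 0], [0, 0, 0]], [[-11.5, 7.6, 0], [0, 0, 0]], [[-11.5, 7.6, 0], [0, 0, 0]], [[-11.5, 7.6, 0], [0, 0, 0]], [[-11.5, 7.6, 0], [0, 0, 0]]]'

```text
clock: 20.98
position: [0.6412, 0.0655, 0.247]
tool_rot: [-179.9, -0.1, -165.4]
force: [0.1, -0.7, -2.3]
finger_gap: 0.214
finger_force: 78.8
```

```bash
python3 plan.py 644.5,72.4,23.5,194.7
```

```text
20.975 [0.6412 0.0655 0.247 ] [-1.799e+02 -1.000e-01 -1.654e+02] gap 0.214 [ 0.1 -0.7 -2.3] q7 102.0
[-0.1 -0.1 -0.1] [-0.5   0.59  5.05]
```

carry_out --increments '[[[-0.5, 0.6, 1], [0, 0, 0]], [[-0.5, 0.6, 2.5], [0, 0, 0]], [[-0.5, 0.6, 4], [0, 0, 0]], [[-0.5, 0.6, 5], [0, 0, 0]], [[-0.5, 0.6, 5], [0, 0, 0]]]'

```text
clock: 21.6
position: [0.6447, 0.0746, 0.1957]
tool_rot: [180.0, -0.1, -165.3]
force: [-0.7, 0.1, -0.3]
finger_gap: 0.22
finger_force: 78.8
```

```bash
python3 plan.py 644.5,72.4,13.5,194.7
```

```text
21.6 [0.6447 0.0746 0.1957] [ 1.800e+02 -1.000e-01 -1.653e+02] gap 0.22 [-0.7  0.1 -0.3] q7 102.0
[ 0.  -0.1  0. ] [ 0.07 -0.21  0.92]
```

carry_out --increments '[[[0, -0.15, 0.4], [0, 0, 0]], [[0, -0.15, 0.85], [0, 0, 0]], [[0, -0.15, 1], [0, 0, 0]], [[0, -0.15, 1], [0, 0, 0]], [[0, -0.15, 1], [0, 0, 0]]]'

```text
clock: 22.22
position: [0.6458, 0.0734, 0.1874]
tool_rot: [180.0, 0.0, -165.3]
force: [-0.2, 0.6, -0.8]
finger_gap: 0.218
finger_force: 78.8
```

carry_out --increments '[[[0, 0, 0], [0, 0, 0]], [[0, 0, 0], [0, 0, 0]], [[0, 0, 0], [0, 0, 0]], [[0, 0, -1], [0, 0, 0]], [[0, 0, -5], [0, 0, 0]]]' --gripper 0.5

```text
clock: 22.85
position: [0.6445, 0.0734, 0.2357]
tool_rot: [180.0, -0.3, -165.3]
force: [1.4, -0.5, 1.0]
finger_gap: 0.498
finger_force: 0.0
```

```bash
python3 plan.py 437,286,150,198
```

```text
22.85 [0.6445 0.0734 0.2357] [ 180.    -0.3 -165.3] gap 0.498 [ 1.4 -0.5  1. ] q7 102.0
[ 0.  -0.3 -3.3] [14.7  25.84 -8.65]
```

Now I'll move the arm back out of the camera's view.

carry_out --increments '[[[0, 0, -5], [0, 0, 0]], [[2, 4, -9], [0, 0, 0]], [[5, 9, -9], [0, 0, 0]], [[9, 15, -9], [0, 0, 0]], [[14.7, 21, -9], [0, 0, 0]]]'

```text
clock: 23.48
position: [0.4736, 0.2246, 0.3284]
tool_rot: [180.0, 0.1, -165.2]
force: [0.1, 0.8, 0.1]
finger_gap: 0.496
finger_force: 0.0
```

carry_out --increments '[[[2, 6, 0], [0, 0, 0]], [[4, 12, 0], [0, 0, 0]], [[6, 18, 0], [0, 0, 0]], [[6, 18, 0], [0, 0, 0]], [[6, 18, 0], [0, 0, 0]]]'

```text
clock: 24.1
position: [0.3716, 0.3815, 0.3277]
tool_rot: [-180.0, 0.1, -165.2]
force: [0.0, -0.7, 0.3]
finger_gap: 0.499
finger_force: 0.0
```

Run:
```python
from h import *
print(robot.state()["position"])
p,d=robot.capture("top"); cv2.imwrite("pics/t5.png",cv2.resize(p[80:300,140:500,::-1],None,fx=2.2,fy=2.2))
A=cloud("top",d,(p.max(2)<70)&(p[:,:,0].astype(int)<p[:,:,2].astype(int)+10))*1000
for k,x,y,a in(('r150',636,274,3.5),('r60',644.5,72.4,14.7),('r90',637,-87.6,-3),('r120',654.5,-264,-1.5)):
    P=A[(abs(A[:,0]-x)<90)&(abs(A[:,1]-y)<24)&(A[:,2]>14)&(A[:,2]<50)]
    print(k,len(P),rect(P/1000) if len(P)>3 else 0,np.percentile(P[:,2],[50,90]) if len(P) else 0)
q=np.load("pics/top0.npz")["p"]
for n,i in(("before",q),("after",p)):
    h=cv2.cvtColor(i,cv2.COLOR_RGB2HSV)
    print(n,[abs(p[s].astype(int)-q[s].astype(int)).mean().round(1) for s in(np.s_[215:268,264:286],np.s_[208:268,442:478])]);break
```

```text
[0.37155796 0.38151305 0.32773994]
r150 451 (array([641.1, 274.2]), 158.3, 18.6, 3.4) [25.38564046 28.18784779]
r60 179 (array([651. ,  74.1]), 68.3, 22.2, 9.2) [25.22862872 28.11483963]
r90 277 (array([627., -87.]), 107.5, 22.3, -6.3) [25.15572703 28.22328236]
r120 373 (array([ 645.4, -263.2]), 141.2, 19.9, -3.1) [24.63327591 28.16274171]
before [np.float64(3.9), np.float64(4.7)]
```

View pics/t5.png

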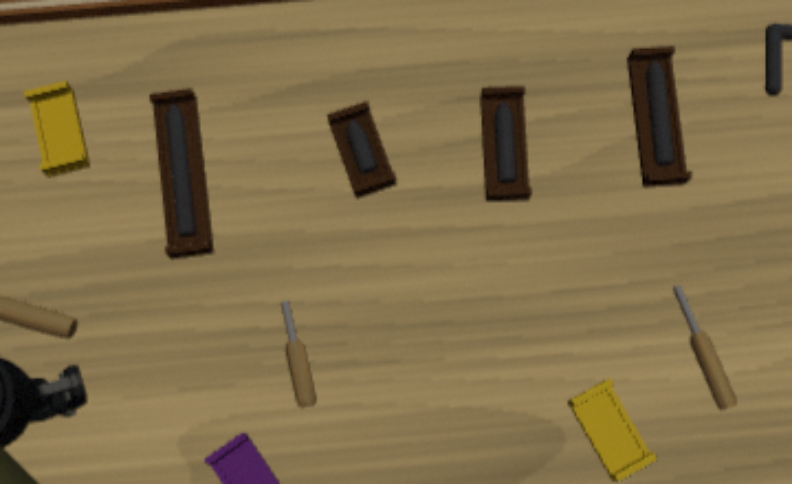

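The view shows all four punches centred and flat in their own rests: crop pixels (180,170), (361,147), (506,143) and (661,112), tops at 28 mm. The gravers at (298,355) and (705,350) have not moved.

```bash
python3 -c "
from bench import robot
print(robot.finish_job())"
```

```text
the job is handed in; nothing more can be done
None
```

All four punches lie flat in their own rests with the gravers unmoved in the final top view, and the job was handed in at about 24 s; the hand-in returned no verdict.

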